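Hang a washed dipper on the carousel's empty snap hook

TASK

Turn the dipper carousel by the bar knob on its top until its one empty hook clicks in at the front, over the nose of the base. Then take the dipper standing on the table by its black grip and hang it by its wire bail on that hook, cup towards the post: press it down gently until the spring gate snaps shut over the bail, without overloading the springy hook, and let go so that it hangs free. Leave the ramekin, salt jar, tape and peeler where they are.

Things in the scene. Friction and masses are not known exactly. Their poses are not given: they have to be found in the camera images.
- carousel_base: Steel table-top dipper carousel, fixed, 253 mm tall. Origin: on the turning axis at table height, z up; front = its -x side, where a small nose sticks out of the 224 mm round base plate. Round its post turns a crown of five radial wire hooks 72 deg apart: four carry dippers (reaching 136 mm from the axis, up to z 240 mm), one is empty.
- carousel (a joint): Turn of the crown, rad, counter-clockwise from above, no stops. 0 or any whole turn = empty hook at the front. A spring index pin clicks in every 1.257 rad, whenever a hook stands at the front; leaving or entering a click takes about 0.2 N m, turning between clicks less. May start between clicks.
- knob_grip (a point): Middle of the black bar knob on top of the crown, on the turning axis, 240 mm above the table. Bar 56 mm long, 14 mm wide, 42 mm tall (z 211 to 253 mm), rounded; a 34 mm collar under it reaches z 212 mm. Turns with the crown: x along the bar, -x points over the empty hook.
- hook_seat (a point): Where the bail bar's centre hangs in the empty hook: 100 mm from the axis, 140 mm up. -x outwards, z up. Hook: 6 mm wire; floor 2.5 mm under this point; upturned tip 7.5 mm further out, its 8 mm ball end rising to 23 mm above; upright lug 13.5 mm further in; 15 mm clear between. The arm is springy: it sags several mm while the gate is being pressed, and comes back up.
- front_seat (a point): Fixed on the base: where hook_seat is when the empty hook is clicked in at the front (unloaded).
- gate (a joint): Spring gate of the empty hook: 4 mm wire, 13.5 mm long, hinged on the lug, lying 13 mm above hook_seat. 0 = shut against the tip, 1.5 rad = fully swung down. A bail bar pressed down on it (6 to 10 N, more if the bar is nearer the lug) sinks with the sagging arm, then slips past the free end: the load drops and the gate springs shut above the bar. Over 20 N bends the hook.
- dipper: Loose steel dipper standing upright, 0.16 kg. Origin under the cup's middle, z up. Cup 55 mm across, 50 tall; handle at x -29 mm, grip 16 mm wide (y), 12 thick, 140 to 210 mm up. Bail: staple of 5 mm wire 110 mm up, legs at y +-9 mm from handle to cross bar at x -6 mm; the hook's tip goes up inside it. The hook lies between bail and cup, so come in from the front or side, not from above.
- dipper_grip (a point): Upper part of the dipper's grip, on the handle's centre line, 183 mm above the dipper's underside; axes as the dipper's.
- bail_bar (a point): Middle of the bail's cross bar, which runs along y; 73 mm below and 23 mm towards the cup (+x) from dipper_grip.
- ramekin: White ribbed ramekin, 99 mm across, 43 mm tall; origin under its middle. Leave alone.
- salt_jar: Clear salt jar with a tan lid, 72 mm across, 78 mm tall; origin under its middle. Leave alone.
- tape_roll: Roll of tan tape lying flat, 104 mm across, 25 mm tall; origin under its middle. Leave alone.
- peeler: Black-handled peeler lying flat, 170 x 25 x 18 mm; origin under its middle. Leave alone.
Not all that is in view belongs to the job. What is meant by the dipper is not green or purple, and is the smaller of those in its own colour.

How it is judged:
On the way, in this order (a step that is already met when the one before it is completed fails the run):
1. the empty hook is clicked in at the front and the carousel stands still, the dipper not yet on it (horizontal distance between hook_seat and front_seat below 0.01 m and velocity of joint carousel between -0.1 and 0.1 rad/s and distance between bail_bar and hook_seat above 0.04 m), for 0.3 s.
2. the bail is down in the empty hook and the gate has shut over it (distance between bail_bar and hook_seat below 0.01 m and value of joint gate below 0.2 rad), for 0.2 s.
At the end, for the whole second after the job is handed in: Dipper released, at rest (under 50 mm/s), upright within 0.25 rad, bail bar within 10 mm of the empty hook's seat, gate shut over it (under 0.2 rad), that hook at the front within 12 mm; hook never loaded over 20 N; ramekin, jar, tape and peeler within 30 mm of their starts (all of step 2 and horizontal distance between hook_seat and front_seat below 0.012 m and angle between dipper's own z axis and vertical below 0.25 rad and linear speed of dipper below 0.05 m/s); the robot touches nothing.
It fails at once if the dipper pressed on the carousel with more than 20 N, which bends the hook (contact force between dipper and carousel_base above 20 N).
It fails at once if the ramekin, salt jar, tape or peeler shifted by more than 30 mm (distance of any of ramekin, salt_jar, tape_roll, peeler from where it was at the start of the episode above 0.03 m).
It also fails if it takes over 72 s, if anything falls off the work surface, if the arm or the gripper's body presses on something with over 40 N, if the wrist force passes 120 N, or if a joint passes its speed limit or range.

ROBOT

A 6-joint arm with a two-finger parallel gripper is mounted at the origin on a cart in front of the work surface, level with it; the furniture and walls round the work are solid. World frame = base frame: x ahead of the robot, y to its left, z up, the work surface at z = 0. Lengths are in m, angles in rad, forces in N, time in s.
With the tool pointing down it reaches from about 0.325 to 0.925 m from the base axis. Payload 3.1 kg.
Tool frame: the origin (TCP) lies at the very end of the fingers, on their centre line; the grasp point (between the pads) lies 19 mm behind it (arm.tcp_to_grasp is the distance from the TCP to the grasp point, in m); x points along the fingers, y is the direction in which the jaws open and shut, and the axes are right-handed (so a half turn about x gives the same grasp; the last joint's range is limited). The gripper opens to 85 mm and grips with 20 to 120 N. Pads are 22 mm wide; open, the fingers measure 114 mm over their backs; the gripper's body (76 mm by 85 mm) begins 54 mm behind the grasp point. The pads swing forward as they close: fully open they stand 13 mm farther back than shut.
Start: joints at [1.013, 0.217, 1.613, -0, 1.311, -0.112], TCP at [0.269, 0.564, 0.231] pointing down, gripper open.
Joint ranges: [-2.75, 2.75], [-0.78, 2.1], [0.31, 2.55], [-1.13, 4.27], [0.13, 2.63], [-2.58, 2.58]. Speed limits (rad/s): [2.79, 2.79, 3.14, 3.14, 3.14, 3.14].

INTERFACE

Orientations are given as a unit quaternion [x, y, z, w].
In Python, from bench import arm, vision gives the robot as it stands.
- The arm moves only by the tool carry_out, never from a script. Its argument "deltas" is a list of rows, each a list of 7 numbers: the turn, a rotation vector about the world's x, y, z in rad, then the shift along the world's x, y, z in mm, then the closure, from -1 (fully open) to 1 (shut). A call has 1 to 10 rows; each row is the pose to reach, as a shift and turn from the pose commanded when the call began; what a row does not reach only later rows make up. A row lasts 1/10 s, in which the tool goes at most 50 mm and 8.59 degrees, less where a joint would pass 70% of its speed; a pose out of reach is approached as far as the arm can. A call with a gripper value outside its range is refused whole. The fingers move at their own pace and stop on an object; the grip force is fixed at half the most. Time passes only in rows, so rows that repeat a pose let the fingers close. It gives the time, the measured TCP pose, the force and the opening at its end, in the units of the state.
- arm.state(): the state, without advancing time (a new reading comes with each control period).
- vision.read_camera(name): name is "scene" or "top" or "wrist"; returns the picture (384x512x3 uint8, red, green, blue); there is no depth.
- vision.camera_model(name): a dict with "fx", "fy", "cx", "cy" (pixels), "R" (3x3) and "t" (3): a world point X has camera coordinates R X + t; the wrist camera has in their place "T_tool_cam" (4x4, takes a point from camera to tool coordinates, whose origin is the TCP and whose axes are the tool frame's). Camera axes: x right, y down, z forward; pixel columns grow to the right and rows downward; lengths in m; the calibration is good to about 2 mm. The wrist camera is an equidistant fisheye: a pixel r from the principal point sees the ray r / f radians off the axis. A picture is of the moment at which its call begins: read the wrist's pose just before it. camera_model takes no time and is no camera call.
- arm.close_job(): hands the job in, once; it reports no verdict.
The state is a dict: "time": time; "joints": joint angles; "joint_velocities": joint speeds; "effort": joint torques, N m; "eef_pos": TCP position; "tcp_rot": TCP orientation; "force": force on the tool from outside, world axes, zero at the start; "ft_torque": the same for the moment, N m; "finger_gap": finger opening in m.
Only numpy, scipy, OpenCV 4.12 (cv2) and the standard library are available. Lean on these libraries where they do the work, as an engineer would, in place of code of your own. Each camera call takes 0.05 s, during which the arm holds its last target. There are 200 camera calls.

## Working session

There is one attempt and no reset: what is moved stays moved. The work goes in short steps, Python scripts to look and compute and a tool call to move; the robot and the scene stay as the last step left them, time stands still between calls to the robot, and variables do not carry over. Pictures are saved under pics/ and viewed, about 8 in all and at most 12, crops included, and the job is handed in when it is done.

Besides the shell and the picture viewer there is one more tool, called after "Call:" as name([rows], argument=value, ...), one row to a line, values as JSON. carry_out: Moves the arm, as the interface text tells. Its arguments: {"type":"object","properties":{"deltas":{"type":"array"}},"required":["deltas"]}

```bash
mkdir -p pics
cat > h.py <<'E'
import numpy as np, cv2
from bench import arm, vision
def snap(cam,name,crop=None,s=1):
    im=vision.read_camera(cam)[:,:,::-1]
    np.save('pics/'+name+'.npy',im)
    if crop: im=im[crop[1]:crop[3],crop[0]:crop[2]]
    im=cv2.resize(im,None,fx=s,fy=s,interpolation=cv2.INTER_CUBIC)
    cv2.imwrite('pics/'+name+'.png',im)
def ray(cam,u,v):
    m=vision.camera_model(cam);R=np.array(m['R']);t=np.array(m['t'])
    return -R.T@t, R.T@np.array([(u-m['cx'])/m['fx'],(v-m['cy'])/m['fy'],1])
def atz(cam,u,v,z):
    o,d=ray(cam,u,v);return o+d*(z-o[2])/d[2]
def proj(cam,X):
    m=vision.camera_model(cam);c=np.array(m['R'])@np.array(X)+m['t']
    return np.array([m['fx']*c[0]/c[2]+m['cx'],m['fy']*c[1]/c[2]+m['cy']])
def tri(obs):
    A=0;b=0
    for cam,u,v in obs:
        o,d=ray(cam,u,v);d/=np.linalg.norm(d);P=np.eye(3)-np.outer(d,d);A=A+P;b=b+P@o
    return np.linalg.solve(A,b)
E
python3 - <<'E'
from h import *
a=vision.read_camera('scene')[:,:,::-1];b=vision.read_camera('top')[:,:,::-1]
np.save('pics/s0.npy',a);np.save('pics/t0.npy',b)
f=lambda x:cv2.resize(x,(800,600),interpolation=cv2.INTER_CUBIC)
cv2.imwrite('pics/s0.png',f(a));cv2.imwrite('pics/t0.png',f(b))
print(arm.state())
for c in('scene','top'):
    m=vision.camera_model(c);print(c,m,-np.array(m['R']).T@m['t'])
print(vision.camera_model('wrist'))
E
```

```text
{'time': 0.1, 'joints': array([ 1.01276789e+00,  2.17734754e-01,  1.61475355e+00, -1.02695808e-06,
        1.31128738e+00, -1.12224011e-01]), 'joint_velocities': array([-5.17592150e-04, -2.92850107e-03, -3.38501469e-03,  5.60070470e-05,
        1.55969095e-03, -9.48815819e-04]), 'effort': array([-9.33195479e-04, -3.98075294e+01, -3.04972780e+01, -1.83262209e-04,
        4.19913005e-03,  5.15368595e-05]), 'eef_pos': array([0.2690999 , 0.56330317, 0.23007459]), 'tcp_rot': array([ 0.15558453,  0.68986607, -0.15704252,  0.68935905]), 'force': array([-0.81616121,  0.0947338 , -0.37323767]), 'ft_torque': array([0.01982873, 0.02154436, 0.01777915]), 'finger_gap': 0.08556087940061027}
scene {'fx': 409.81854578978454, 'fy': 409.81854578978454, 'cx': 254.6234616405972, 'cy': 190.30923546587195, 'R': array([[ 0.82613824, -0.56336508, -0.01074237],
       [-0.33074614, -0.46940659, -0.8186968 ],
       [ 0.45618265,  0.67990973, -0.57412556]]), 't': array([-0.38396087,  0.25112429,  1.13512583])} [-0.11756156 -0.87021384  0.85317475]
top {'fx': 381.219028949563, 'fy': 381.219028949563, 'cx': 256.24039779848243, 'cy': 193.20938328918663, 'R': array([[ 0.01418208, -0.99986433, -0.00837789],
       [-0.99264407, -0.01307116, -0.12036152],
       [ 0.12023568,  0.01002324, -0.99269477]]), 't': array([-0.03899755,  0.45804971,  1.16483676])} [ 0.31517845 -0.04468046  1.21113221]
{'fx': 297.3186396354542, 'fy': 297.3186396354542, 'cx': 256.5852536187078, 'cy': 187.1121532609454, 'T_tool_cam': array([[ 1.47954728e-03, -3.27544561e-01,  9.44834574e-01,
        -1.41941759e-01],
       [ 9.99998559e-01, -3.02271563e-04, -1.67071845e-03,
        -3.25061968e-05],
       [ 8.32831364e-04,  9.44835684e-01,  3.27543641e-01,
        -8.37993858e-02],
       [ 0.00000000e+00,  0.00000000e+00,  0.00000000e+00,
         1.00000000e+00]])}
```

View pics/s0.png

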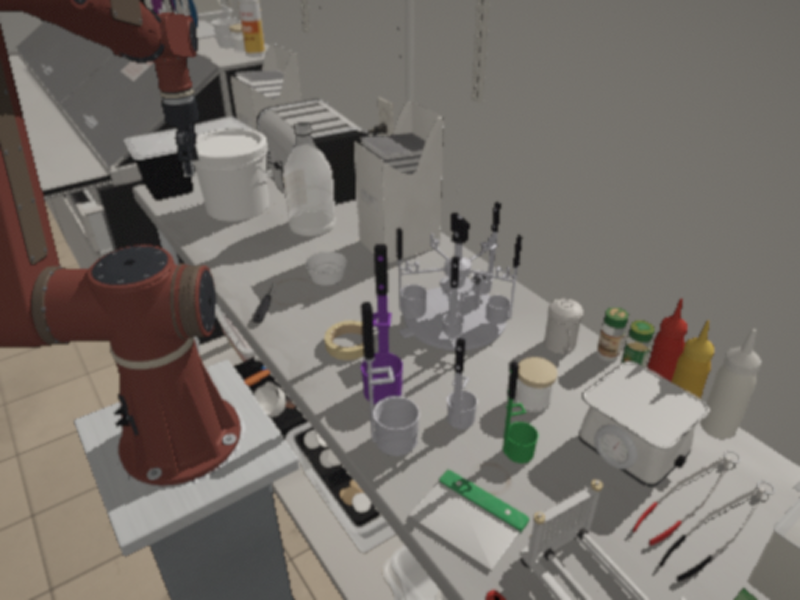

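View pics/t0.png

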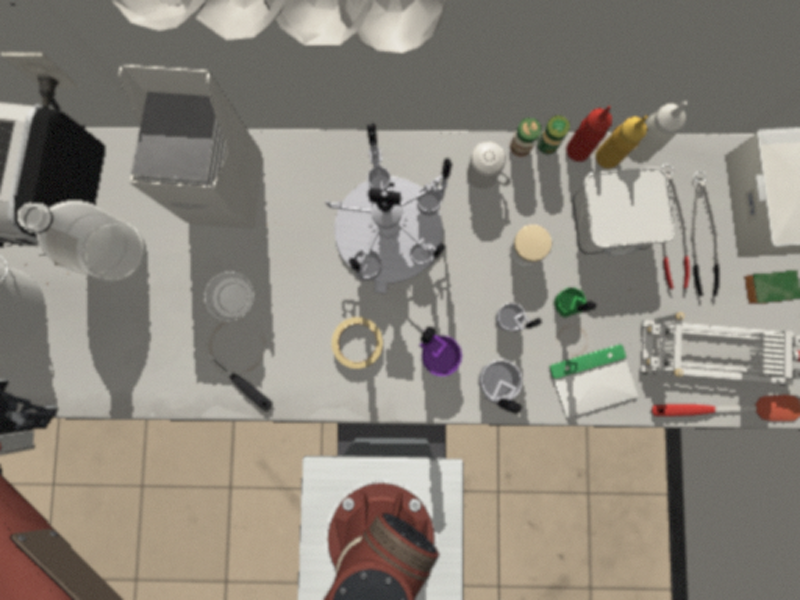

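The two pictures show these standing dippers (800x600 pixels, scene / top):
- purple: (380,330) / (440,352)
- green: (515,420) / (575,300)
- large steel: (395,420) / (500,380)
- small steel: (460,400) / (512,318)

The small steel one fits: it is neither green nor purple, and it is the smaller of the two steel ones. The empty hook points to about top (330,205), and the nose is near (381,287). I'll confirm both in enlarged crops.

Run:
```python
from h import *
a=np.load('pics/s0.npy');b=np.load('pics/t0.npy')
r=lambda x,s:cv2.resize(x,None,fx=s,fy=s,interpolation=cv2.INTER_CUBIC)
# top crop: x200-350,y70-250 ; scene crop
cv2.imwrite('pics/c1.png',r(b[75:225,200:360],5)[:600*5//4][:, :][:750] if 0 else r(b[75:222,200:360],4))
cv2.imwrite('pics/c2.png',r(a[125:285,220:355],3.75))
```

```text
(no output)
```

View pics/c1.png

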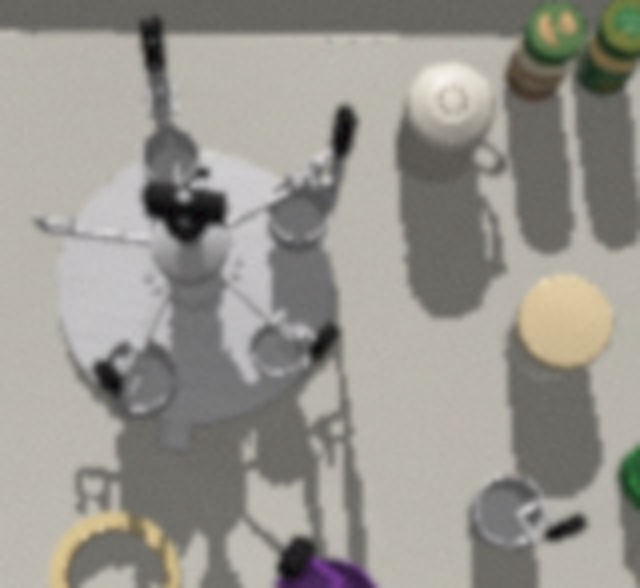

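View pics/c2.png

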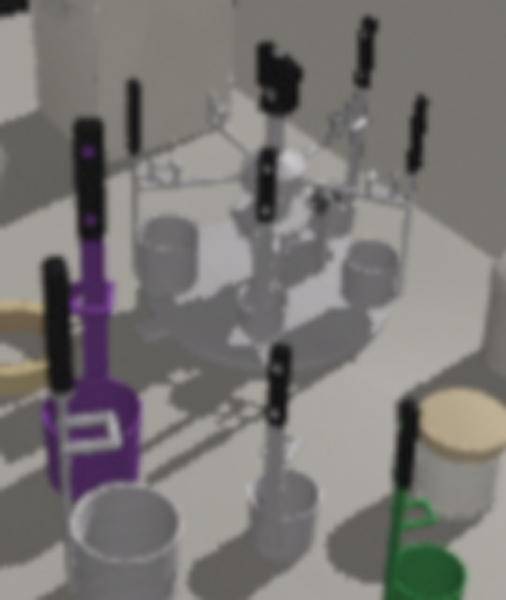

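Run:
```python
from h import *
T=lambda x,y,z:atz('top',200+x/4,75+y/4,z)
S=lambda x,y:('scene',220+x/3.75,125+y/3.75)
c=T(197,285,.006);n=T(176,442,.006);k=T(186,203,.250);h=T(42,222,.16)
print('base',c,'nose',n,'yaw',np.arctan2(*(c-n)[1::-1]))
print('knob',k,'ends',T(146,199,.25),T(224,207,.25),'hook',h, 'r',np.linalg.norm((h-k)[:2]),'ang',np.arctan2(*(h-k)[1::-1]))
print('tri knob',tri([S(281,68),('top',200+186/4,75+203/4)]))
print('tri hooktip',tri([S(215,95),('top',200+42/4,75+222/4)]))
for p in [(270,340),]: pass
rim=T(508,510,.05);print('cup',rim,'gripTop',T(580,521,.21),'gripbot',T(549,535,.14), 'bail?',T(535,515,.11))
print('tri griptop',tri([S(281,346),('top',200+580/4,75+521/4)]))
print('tri gripbot',tri([S(275,424),('top',200+549/4,75+534/4)]))
print('cup bottom scene', proj('scene',[rim[0],rim[1],0.0])*1-[220,125])
for n_,x,y,z in [('ramekin',None,None,0)]: pass
print('jar',T(565,320,.078),'green cup top img',atz('top',572*.64,300*.64,.05),'big cup',atz('top',500*.64,380*.64,.07),'purple',atz('top',440*.64,352*.64,.07),'tape',atz('top',357*.64,342*.64,.02))
```

```text
base [ 0.6137781  -0.00774206  0.006     ] nose [0.48542554 0.00692372 0.006     ] yaw -0.11376833712073445
knob [ 0.60764901 -0.00718901  0.25      ] ends [0.61002033 0.01883662 0.25      ] [ 0.60526518 -0.03188869  0.25      ] hook [0.61997736 0.09823522 0.16      ] r 0.106142621068161 ang 1.4543846781587957
tri knob [ 0.61161966 -0.00782335  0.24218625]
tri hooktip [0.62137339 0.09580894 0.16549563]
cup [ 0.43007861 -0.24948213  0.05      ] gripTop [ 0.40761191 -0.26846971  0.21      ] gripbot [ 0.40390558 -0.2622358   0.14      ] bail? [ 0.42076696 -0.25837969  0.11      ]
tri griptop [ 0.40682619 -0.26728363  0.214103  ]
tri gripbot [ 0.40613219 -0.26292154  0.14211557]
cup bottom scene [ 74.09668587 145.03176744]
jar [ 0.57224154 -0.28875735  0.078     ] green cup top img [ 0.46397376 -0.3692138   0.05      ] big cup [ 0.30663441 -0.22425512  0.07      ] purple [ 0.35802185 -0.11017676  0.07      ] tape [0.37753436 0.05291818 0.02      ]
```

```bash
cat >> h.py <<'E'
from scipy.spatial.transform import Rotation as Ro
def st():
    s=arm.state();R=Ro.from_quat(s['tcp_rot']).as_matrix()
    print('t %.2f'%s['time'],'p',np.round(s['eef_pos']*1e3,1),'jawang %.3f'%np.arctan2(R[1,1],R[0,1]),'toolx',np.round(R[:,0],3),'F',np.round(s['force'],1),'gap %.1f'%(s['finger_gap']*1e3),'q',np.round(s['joints'],2));return s,R
E
python3 - <<'E'
from h import *
s,R=st();print(R.round(3))
print('purple handle top',tri([('scene',220+88/3.75,125+122/3.75),('top',200+297/4,75+555/4)]))
E
```

```text
t 0.10 p [269.1 563.3 230.1] jawang 1.125 toolx [-0.001 -0.002 -1.   ] F [-0.8  0.1 -0.4] gap 85.6 q [ 1.01  0.22  1.61 -0.    1.31 -0.11]
[[-0.001  0.431  0.902]
 [-0.002  0.902 -0.431]
 [-1.    -0.002 -0.   ]]
purple handle top [ 0.3773816  -0.07966716  0.30507893]
```

Call:
carry_out([
  [0,0,0,0,0,50,-1],
  [0,0,-0.1,20,-35,100,-1],
  [0,0,-0.25,45,-75,130,-1],
  [0,0,-0.4,70,-117,150,-1],
  [0,0,-0.55,95,-160,150,-1],
  [0,0,-0.7,120,-200,150,-1],
  [0,0,-0.85,145,-242,150,-1],
  [0,0,-1.0,170,-283,150,-1],
  [0,0,-1.1,196,-325,150,-1],
  [0,0,-1.22,221,-367,150,-1],
])

```text
time: 1.1
eef_pos: [0.4846, 0.2056, 0.3808]
tcp_rot: [-0.524, -0.475, 0.524, -0.474]
force: [0.9, 0.3, -0.4]
finger_gap: 0.0858
```

Call:
carry_out([
  [0,0,0,24,-41,-10,-1],
  [0,0,0,48,-81,-20,-1],
  [0,0,0,73,-122,-30,-1],
  [0,0,0,98,-163,-40,-1],
  [0,0,0,122,-204,-50,-1],
  [0,0,0,122,-204,-50,-1],
  [0,0,0,122,-204,-50,-1],
])

```text
time: 1.8
eef_pos: [0.6058, 0.0026, 0.3297]
tcp_rot: [-0.523, -0.476, 0.524, -0.474]
force: [0.3, 0.0, -0.1]
finger_gap: 0.0854
```

Run:
```python
from h import *
st(); snap('wrist','w1',None,1.5)
```

```text
t 1.80 p [605.8   2.6 329.7] jawang -0.097 toolx [-0.003  0.001 -1.   ] F [ 0.3  0.  -0.1] gap 85.4 q [-0.11  0.12  1.54  0.    1.48 -0.01]
```

View pics/w1.png

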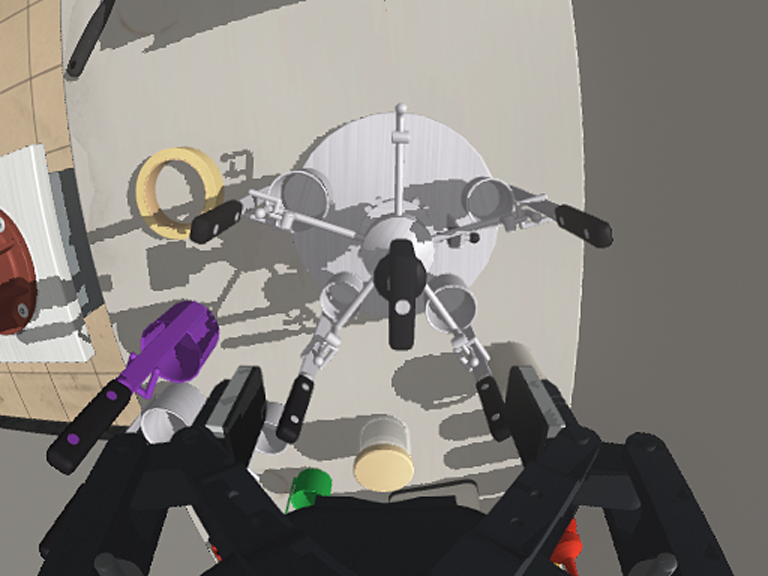

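The wrist view shows the bar knob running from (402,242) to (402,348), along the empty hook whose ball tip is at (401,107). I'll turn these pixels into positions.

```bash
cat >> h.py <<'E'
def wz(u,v,z,s=None):
    s=s or arm.state();m=vision.camera_model('wrist')
    x=np.array([u-m['cx'],v-m['cy']]);r=np.hypot(*x);th=r/m['fx']
    d=np.r_[x/r*np.sin(th),np.cos(th)]
    T=np.eye(4);T[:3,:3]=Ro.from_quat(s['tcp_rot']).as_matrix();T[:3,3]=s['eef_pos']
    T=T@m['T_tool_cam'];o=T[:3,3];d=T[:3,:3]@d
    return o+d*(z-o[2])/d[2]
E
python3 - <<'E'
from h import *
W=lambda u,v,z:wz(u/1.5,v/1.5,z)
a,b=W(402,242,.252),W(402,347,.250)
print('bar',a,b,(a+b)/2,'ang',np.arctan2(*(a-b)[1::-1]))
h=W(401,107,.163);m=(a+b)/2
print('tip',h,'r',np.linalg.norm((h-m)[:2]),np.arctan2(*(h-m)[1::-1]))
print('small cup',W(270,428,.03))
E
```

```text
bar [0.617486   0.03105938 0.252     ] [ 0.61249283 -0.02974743  0.25      ] [0.61498942 0.00065598 0.251     ] ang 1.4888648384786112
tip [0.62652876 0.10342872 0.163     ] r 0.1034185347358984 1.4589844002117296
small cup [ 0.43431773 -0.24907244  0.03      ]
```

Call:
carry_out([
  [0,0,0,0,0,-30,-1],
  [0,0,0,0,3,-60,-1],
  [0,0,0,0,3,-85,-1],
  [0,0,0,0,3,-85,-1],
  [0,0,0,0,3,-85,-1],
])

```text
time: 2.35
eef_pos: [0.6058, 0.0078, 0.247]
tcp_rot: [0.523, 0.476, -0.523, 0.476]
force: [0.3, 0.7, 0.1]
finger_gap: 0.0856
```

```bash
python3 -c "
from h import *
st()"
```

```text
t 2.35 p [605.8   7.8 247. ] jawang -0.093 toolx [ 0.  0. -1.] F [0.3 0.7 0.1] gap 85.6 q [-0.1   0.16  1.64  0.    1.33 -0.01]
```

Call:
carry_out([
  [0,0,0,7,-12,0,-1],
  [0,0,0,7,-12,-24,-1],
  [0,0,0,7,-12,-24,0],
  [0,0,0,7,-12,-24,1],
  [0,0,0,7,-12,-24,1],
  [0,0,0,7,-12,-24,1],
  [0,0,0,7,-12,-24,1],
  [0,0,0,7,-12,-24,1],
  [0,0,0,7,-12,-24,1],
])

```text
time: 3.25
eef_pos: [0.6139, -0.0056, 0.2236]
tcp_rot: [0.524, 0.475, -0.523, 0.476]
force: [0.7, -0.3, 4.1]
finger_gap: 0.0129
```

```bash
python3 -c "
from h import *
st()"
```

```text
t 3.25 p [613.9  -5.6 223.6] jawang -0.095 toolx [ 0.002 -0.    -1.   ] F [ 0.7 -0.3  4.1] gap 12.9 q [-0.12  0.2   1.65 -0.    1.29 -0.03]
```

Call:
carry_out([
  [0,0,0.1,0,0,0,1],
  [0,0,0.2,0,0,0,1],
  [0,0,0.3,0,0,0,1],
  [0,0,0.4,0,0,0,1],
  [0,0,0.5,0,0,0,1],
  [0,0,0.6,0,0,0,1],
  [0,0,0.7,0,0,0,1],
  [0,0,0.8,0,0,0,1],
])

```text
time: 4.05
eef_pos: [0.6151, -0.0053, 0.2236]
tcp_rot: [0.296, 0.641, -0.294, 0.644]
force: [3.9, 0.9, 2.2]
finger_gap: 0.0127
```

Call:
carry_out([
  [0,0,0.1,0,0,0,1],
  [0,0,0.2,0,0,0,1],
  [0,0,0.3,0,0,0,1],
  [0,0,0.4,0,0,0,1],
  [0,0,0.5,0,0,0,1],
  [0,0,0.6,0,0,0,1],
  [0,0,0.7,0,0,0,1],
  [0,0,0.76,0,0,0,1],
  [0,0,0.76,0,0,0,1],
  [0,0,0.76,0,0,0,1],
])

```text
time: 5.05
eef_pos: [0.6157, -0.0042, 0.2236]
tcp_rot: [0.038, 0.704, -0.036, 0.708]
force: [6.2, 3.6, 1.6]
finger_gap: 0.0127
```

```bash
python3 -c "
from h import *
s,R=st();print(s['ft_torque'])"
```

```text
t 5.05 p [615.7  -4.2 223.6] jawang 1.466 toolx [ 0.007  0.002 -1.   ] F [6.2 3.6 1.6] gap 12.7 q [-0.12  0.2   1.65  0.    1.29 -1.59]
[ 0.40418343 -0.55946536  0.05718972]
```

Call:
carry_out([
  [0,0,0,0,0,0,0],
  [0,0,0,0,0,0,-1],
  [0,0,0,0,0,0,-1],
  [0,0,0,0,0,0,-1],
  [0,0,0,0,0,40,-1],
  [0,0,0,-30,0,80,-1],
  [0,0,0,-50,0,100,-1],
  [0,0,0,-50,0,100,-1],
  [0,0,0,-50,0,100,-1],
])

```text
time: 5.95
eef_pos: [0.5633, -0.0056, 0.3226]
tcp_rot: [0.037, 0.706, -0.038, 0.707]
force: [-0.4, 0.4, -0.7]
finger_gap: 0.0855
```

Run:
```python
from h import *
st(); snap('wrist','w2',None,1.5)
```

```text
t 5.95 p [563.3  -5.6 322.6] jawang 1.465 toolx [ 0.002 -0.    -1.   ] F [-0.4  0.4 -0.7] gap 85.5 q [-0.13  0.02  1.66 -0.    1.46 -1.6 ]
```

View pics/w2.png

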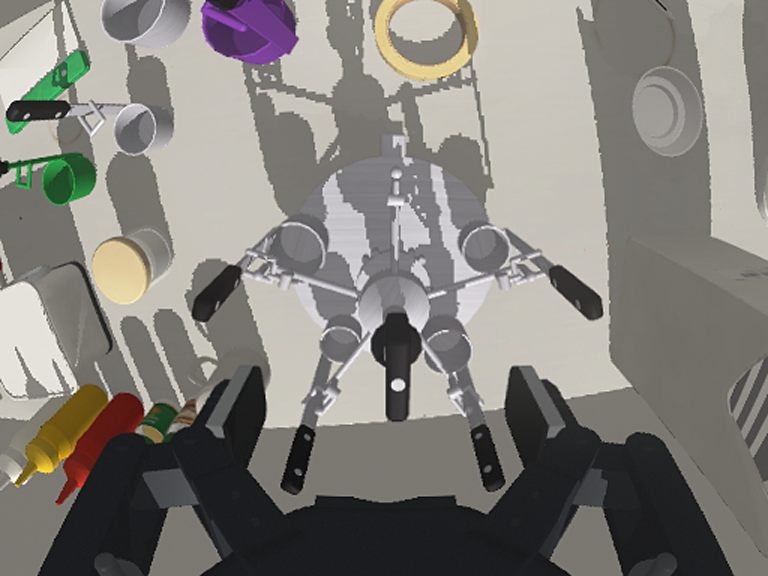

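The empty hook's ball, at (397,174), now points over the nose at (393,143). The small dipper is at the left, with its cup rim at (136,130), bail at (93,118) and grip from (8,113) to (68,110).

Run:
```python
from h import *
W=lambda u,v,z:wz(u/1.5,v/1.5,z)
a,b=W(396,322,.252),W(398,416,.250);m=(a+b)/2
h=W(397,174,.159);n=W(393,143,.006);p=W(394,236,.006)
an=lambda d:np.arctan2(d[1],d[0])
print('bar',a,b,m,an(a-b));print('tip',h,'nose',n,'plate c',p)
for c in [m,np.array([.614,-.005,0]),np.array([.617,-.004,0])]:print(np.linalg.norm((h-c)[:2]),an(h-c),an(n-c))
# dipper
print('rim',W(136,130,.05),'gtop',W(8,113,.21),'gbot',W(68,110,.14))
```

```text
bar [ 0.57528116 -0.00172879  0.252     ] [ 0.63689765 -0.00642147  0.25      ] [ 0.60608941 -0.00407513  0.251     ] 3.0655798174242253
tip [0.5087052  0.00773889 0.159     ] nose [0.49114347 0.00936672 0.006     ] plate c [5.88030571e-01 3.84247446e-04 6.00000000e-03]
0.09809819331349855 3.020869086151791 3.025180735569216
0.10606260060230323 3.0211947137232666 3.025182328083839
0.10892918018379644 3.033616707015149 3.035783257931894
rim [ 0.43446698 -0.24575267  0.05      ] gtop [ 0.40909644 -0.2655617   0.21      ] gbot [ 0.409699  -0.2602976  0.14     ]
```

Call:
carry_out([
  [0,0,-0.1,-10,-16,30,-1],
  [0,0,-0.2,-26,-43,50,-1],
  [0,0,-0.32,-45,-75,50,-1],
  [0,0,-0.45,-65,-108,50,-1],
  [0,0,-0.57,-85,-141,50,-1],
  [0,0,-0.7,-105,-175,30,-1],
  [0,0,-0.8,-125,-208,10,-1],
  [0,0,-0.865,-140,-235,-10,-1],
  [0,0,-0.865,-155,-258,-30,-1],
  [0,0,-0.865,-155,-258,-30,-1],
])

```text
time: 7.0
eef_pos: [0.4046, -0.2641, 0.2862]
tcp_rot: [0.332, 0.629, -0.331, 0.621]
force: [-0.1, -0.3, -0.7]
finger_gap: 0.0857
```

Run:
```python
from h import *
st(); snap('wrist','w3',None,1.5);st()
```

```text
t 7.00 p [ 404.6 -264.1  286.2] jawang 0.596 toolx [-0.009  0.006 -1.   ] F [-0.1 -0.3 -0.7] gap 85.7 q [-0.72 -0.13  1.87 -0.    1.41 -1.32]
t 7.05 p [ 406.3 -263.4  288.2] jawang 0.597 toolx [-0.006  0.005 -1.   ] F [ 0.3  0.2 -0.1] gap 85.5 q [-0.72 -0.13  1.87  0.    1.41 -1.32]
```

View pics/w3.png

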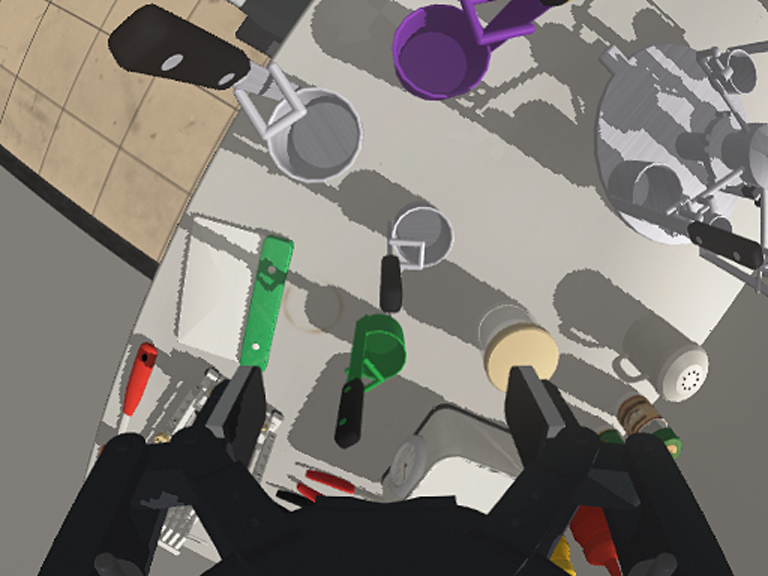

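The target shows its grip from (391,255) to (391,308), cup rim centre at (422,236), and bail legs nearly along the image's x axis, so nearly along the jaw axis.

Run:
```python
from h import *
W=lambda u,v,z:wz(u/1.5,v/1.5,z)[:2]
an=lambda d:np.arctan2(d[1],d[0])
print('gtop',W(391,306,.208),'gbot',W(391,256,.140),'rim',W(422,236,.05))
a,b,c,d=[W(*p,.11) for p in [(392,240),(424,243),(390,266),(423,268)]]
print(a,b,c,d,an(b-a),an(d-c),an(d-b)+np.pi/2)
r=W(422,236,.05);g=(W(391,306,.208)+W(391,256,.140))/2;print(an(r-g),np.linalg.norm(r-g))
```

```text
gtop [ 0.41284917 -0.26754528] gbot [ 0.4083489  -0.25974728] rim [ 0.43542351 -0.24953198]
[ 0.40699514 -0.25590775] [ 0.42788725 -0.24439171] [ 0.41709986 -0.27332048] [ 0.43855975 -0.26060849] 0.5037755396262715 0.5347833922856907 0.582058139260268
0.5169840879641228 0.028556405830071737
```

Call:
carry_out([
  [0,0,-0.06,4,-1,-30,-1],
  [0,0,-0.06,4,-1,-65,-1],
  [0,0,-0.06,4,-1,-100,-1],
  [0,0,-0.06,4,-1,-124,-1],
  [0,0,-0.06,4,-1,-124,-1],
  [0,0,-0.06,4,-1,-124,0],
])

```text
time: 7.65
eef_pos: [0.4129, -0.264, 0.1685]
tcp_rot: [0.348, 0.616, -0.348, 0.615]
force: [-0.5, -0.1, 0.3]
finger_gap: 0.0729
```

Call:
carry_out([
  [0,0,0,0,0,0,0.2],
  [0,0,0,0,0,0,0.4],
  [0,0,0,0,0,0,0.6],
  [0,0,0,0,0,0,0.8],
  [0,0,0,0,0,0,1],
  [0,0,0,0,0,0,1],
  [0,0,0,0,0,0,1],
  [0,0,0,0,0,0,1],
])

```text
time: 8.45
eef_pos: [0.4123, -0.2648, 0.1687]
tcp_rot: [0.348, 0.615, -0.349, 0.615]
force: [-0.4, 0.3, 2.6]
finger_gap: 0.0114
```

```bash
python3 -c "
from h import *
s,R=st();print(s['ft_torque'])"
```

```text
t 8.45 p [ 412.3 -264.8  168.7] jawang 0.540 toolx [ 0.    -0.001 -1.   ] F [-0.4  0.3  2.6] gap 11.4 q [-0.71 -0.01  1.98 -0.    1.17 -1.25]
[0.01837087 0.10478649 0.00299361]
```

Call:
carry_out([
  [0,0,0,0,0,30,1],
  [0,0,0,0,0,75,1],
  [0,0,0,5,-5,120,1],
  [0,0,0,10,-5,165,1],
  [0,0,0,20,0,200,1],
  [0,0,0,28,20,200,1],
  [0,0,-0.1,28,55,200,1],
  [0,0,-0.2,28,90,200,1],
  [0,0,-0.3,28,125,200,1],
  [0,0,-0.4,28,160,200,1],
])

```text
time: 9.45
eef_pos: [0.4396, -0.103, 0.3672]
tcp_rot: [0.465, 0.533, -0.465, 0.532]
force: [0.5, -0.2, -0.1]
finger_gap: 0.0115
```

Call:
carry_out([
  [0,0,-0.1,0,35,0,1],
  [0,0,-0.2,0,70,0,1],
  [0,0,-0.25,-7,100,0,1],
  [0,0,-0.25,-7,120,0,1],
  [0,0,-0.25,-7,121,-35,1],
  [0,0,-0.25,-7,121,-70,1],
  [0,0,-0.25,-7,121,-100,1],
  [0,0,-0.25,-7,121,-125,1],
  [0,0,-0.25,-7,121,-132,1],
  [0,0,-0.25,-7,121,-132,1],
])

```text
time: 10.45
eef_pos: [0.4318, 0.0167, 0.2346]
tcp_rot: [-0.526, -0.473, 0.528, -0.471]
force: [0.2, 0.7, -2.3]
finger_gap: 0.0109
```

Run:
```python
from h import *
st(); snap('wrist','w4',None,1.5);st()
```

```text
t 10.45 p [431.8  16.7 234.6] jawang -0.110 toolx [-0.004  0.001 -1.   ] F [ 0.2  0.7 -2.3] gap 10.9 q [-0.12 -0.21  2.04  0.    1.32 -0.01]
t 10.50 p [433.1  16.5 236.3] jawang -0.110 toolx [-0.001  0.    -1.   ] F [-0.6 -0.2 -1. ] gap 11.5 q [-0.12 -0.22  2.04  0.    1.32 -0.01]
```

View pics/w4.png

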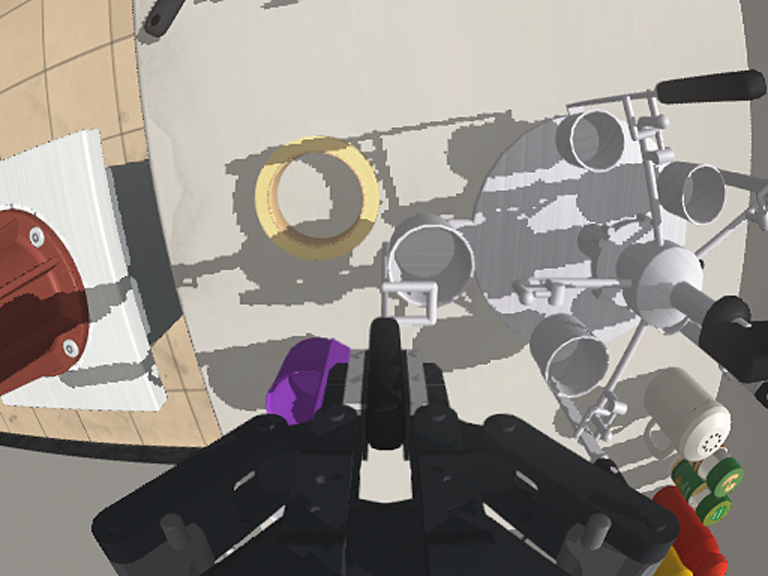

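The bail bar's middle is at about (432,303), with ends at (432,285) and (432,321). The hook's ball tip is at (519,285) and the lug near (556,287). I'll convert these to the offset still to go.

Run:
```python
from h import *
s,R=st();W=lambda u,v,z:wz(u/1.5,v/1.5,z,s)[:2]
zb=s['eef_pos'][2]-.0587
a,b=W(432,285,zb),W(431,320,zb);m=(a+b)/2
t=W(519,285,.159);print('bar',m,a-b,np.linalg.norm(a-b),'expected',s['eef_pos']+.023*R[:,1],'tip',t,'lug',W(556,287,.155))
print('arm far', W(620,288,.14))
f=np.array([-np.cos(.111),np.sin(.111)]);l=np.array([f[1],-f[0]])
d=t-f*.0075-m;print('move',d,'radial',d@f,'lat',d@l)
```

```text
t 10.50 p [433.1  16.5 236.3] jawang -0.110 toolx [-0.001  0.    -1.   ] F [-0.6 -0.2 -1. ] gap 11.5 q [-0.12 -0.22  2.04  0.    1.32 -0.01]
bar [0.4564508  0.01692211] [0.00183472 0.01830278] 0.01839450803514128 expected [0.45594549 0.01397172 0.23630804] tip [0.50593442 0.01388892] lug [0.52915905 0.008614  ]
arm far [ 0.5799626  -0.00340674]
move [ 0.05693746 -0.00386399] radial -0.057015083600269495 lat 0.002466880761876495
```

Call:
carry_out([
  [0,0,0,15,-1,0,1],
  [0,0,0,30,-2,0,1],
  [0,0,0,45,-4,0,1],
  [0,0,0,57,-5,-2,1],
  [0,0,0,57,-5,-5,1],
  [0,0,0,57,-5,-5,1],
  [0,0,0,57,-5,-5,1],
])

```text
time: 11.2
eef_pos: [0.4895, 0.0116, 0.2312]
tcp_rot: [-0.527, -0.472, 0.527, -0.472]
force: [-0.8, 0.2, -1.2]
finger_gap: 0.011
```

Run:
```python
from h import *
snap('wrist','w5',(215,110,415,250),4);st()
```

```text
t 11.25 p [489.5  11.6 231.2] jawang -0.110 toolx [-0.001  0.    -1.   ] F [ 0.3  0.5 -1.2] gap 11.1 q [-0.12 -0.08  1.92  0.    1.29 -0.01]
```

View pics/w5.png

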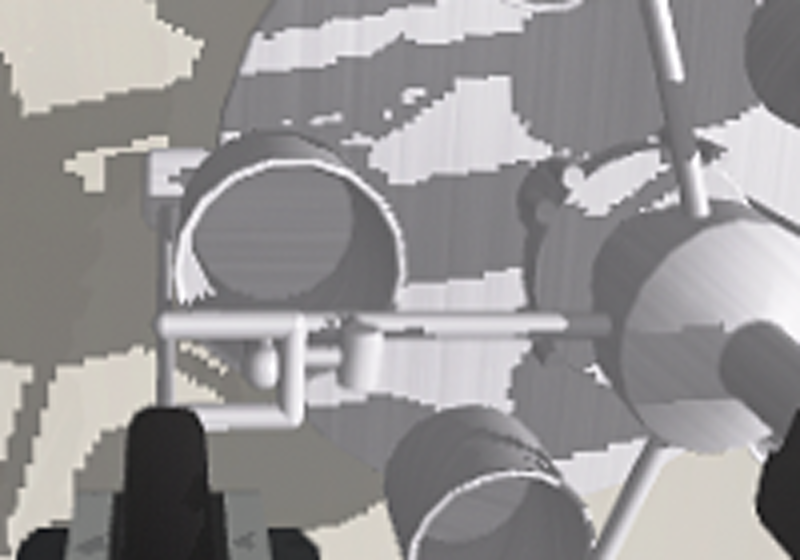

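The hook's ball, at (264,362) in the crop, sits inside the staple. The staple's legs are at y 323 and 414, its bar is at x 292, and the lug is near x 358. I'll work out the remaining offset.

Run:
```python
from h import *
s,R=st();W=lambda u,v,z:wz(215+u/4,110+v/4,z,s)[:2]
zb=s['eef_pos'][2]-.0587
a,b=W(292,323,zb),W(292,414,zb);m=(a+b)/2
e=(s['eef_pos']+.023*R[:,1])[:2]
f=np.array([-np.cos(.111),np.sin(.111)]);l=np.array([f[1],-f[0]])
for z in(.157,.159,.162):
  t=W(264,362,z);lu=W(358,358,z-.004);d=t-f*.0075-m;print(z,'bar',m,e,np.linalg.norm(a-b),'tip',t,'rad %.4f lat %.4f'%(d@f,d@l),'lug-tip',(lu-t)@f, 'lug-bar',(lu-m)@f)
```

```text
t 11.25 p [489.5  11.6 231.2] jawang -0.110 toolx [-0.001  0.    -1.   ] F [ 0.3  0.5 -1.2] gap 11.1 q [-0.12 -0.08  1.92  0.    1.29 -0.01]
0.157 bar [0.51312656 0.01160477] [0.51239694 0.00904581] 0.01797262175204432 tip [0.50879101 0.00729428] rad -0.0037 lat -0.0048 lug-tip -0.01932362105704024 lug-bar -0.015492237036299428
0.159 bar [0.51312656 0.01160477] [0.51239694 0.00904581] 0.01797262175204432 tip [0.5087047  0.00810754] rad -0.0035 lat -0.0040 lug-tip -0.0191512728248643 lug-bar -0.01514402363424364
0.162 bar [0.51312656 0.01160477] [0.51239694 0.00904581] 0.01797262175204432 tip [0.50857524 0.00932743] rad -0.0032 lat -0.0028 lug-tip -0.01889275047660028 lug-bar -0.014621703531159958
```

Call:
carry_out([
  [0,0,0,4,-3.5,0,1],
  [0,0,0,4,-3.5,0,1],
  [0,0,0,4,-3.5,-3,1],
  [0,0,0,4,-3.5,-6,1],
  [0,0,0,4,-3.5,-9,1],
  [0,0,0,4,-3.5,-11,1],
  [0,0,0,4,-3.5,-11,1],
])

```text
time: 11.95
eef_pos: [0.4937, 0.008, 0.2197]
tcp_rot: [-0.526, -0.472, 0.527, -0.471]
force: [-0.6, 0.6, -1.0]
finger_gap: 0.0115
```

Run:
```python
from h import *
snap('wrist','w6',(240,130,390,240),5);st()
```

```text
t 12.00 p [493.9   8.  219.9] jawang -0.110 toolx [-0.001  0.    -1.   ] F [-0.8 -0.1 -1.2] gap 11.2 q [-0.13 -0.06  1.93 -0.    1.27 -0.02]
```

View pics/w6.png

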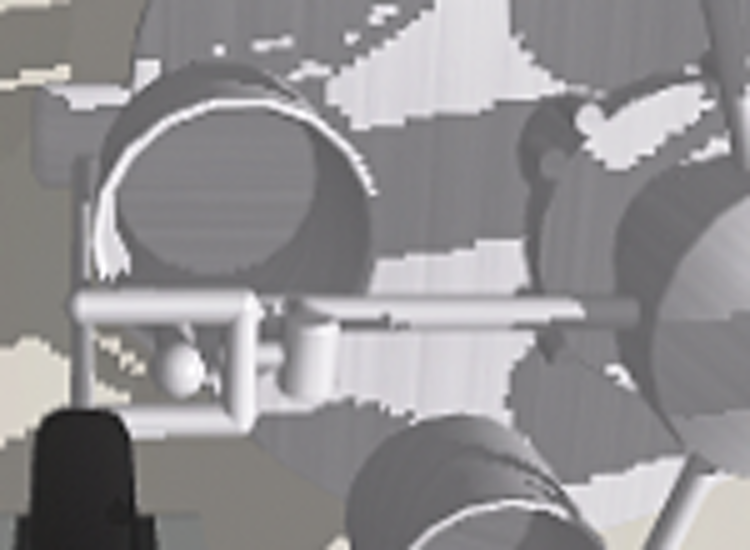

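Call:
carry_out([
  [0,0,0,-1,-1.5,0,1],
  [0,0,0,-1,-1.5,-1,1],
  [0,0,0,-1,-1.5,-2,1],
  [0,0,0,-1,-1.5,-3,1],
  [0,0,0,-1,-1.5,-4,1],
  [0,0,0,-1,-1.5,-5,1],
  [0,0,0,-1,-1.5,-6,1],
  [0,0,0,-1,-1.5,-6,1],
])

```text
time: 12.8
eef_pos: [0.493, 0.0065, 0.2142]
tcp_rot: [-0.527, -0.472, 0.527, -0.472]
force: [-0.9, -0.3, -0.6]
finger_gap: 0.0113
```

Call:
carry_out([
  [0,0,0,0,0,-1,1],
  [0,0,0,0,0,-2,1],
  [0,0,0,0,0,-3,1],
  [0,0,0,0,0,-3,1],
])

```text
time: 13.2
eef_pos: [0.493, 0.0065, 0.2114]
tcp_rot: [-0.527, -0.472, 0.527, -0.472]
force: [-2.2, -0.1, 1.7]
finger_gap: 0.0114
```

Call:
carry_out([
  [0,0,0,0,0,-1,1],
  [0,0,0,0,0,-2,1],
  [0,0,0,0,0,-2,1],
])

```text
time: 13.5
eef_pos: [0.4929, 0.0065, 0.2094]
tcp_rot: [-0.527, -0.472, 0.527, -0.472]
force: [-2.8, 0.1, 3.2]
finger_gap: 0.0111
```

Call:
carry_out([
  [0,0,0,0,0,-1,1],
  [0,0,0,0,0,-2,1],
  [0,0,0,0,0,-2,1],
])

```text
time: 13.8
eef_pos: [0.4929, 0.0065, 0.2073]
tcp_rot: [-0.527, -0.472, 0.527, -0.472]
force: [-4.4, 0.8, 4.5]
finger_gap: 0.0114
```

Call:
carry_out([
  [0,0,0,0,0,-1,1],
  [0,0,0,0,0,-2,1],
  [0,0,0,0,0,-2,1],
])

```text
time: 14.1
eef_pos: [0.4929, 0.0065, 0.2052]
tcp_rot: [-0.527, -0.472, 0.527, -0.472]
force: [-4.3, 1.3, 5.0]
finger_gap: 0.0116
```

Call:
carry_out([
  [0,0,0,0,0,-1,1],
  [0,0,0,0,0,-2,1],
  [0,0,0,0,0,-2,1],
])

```text
time: 14.4
eef_pos: [0.4929, 0.0065, 0.2033]
tcp_rot: [-0.527, -0.472, 0.527, -0.472]
force: [-4.8, 0.4, 5.4]
finger_gap: 0.0111
```

Call:
carry_out([
  [0,0,0,0,0,-1,1],
  [0,0,0,0,0,-2,1],
  [0,0,0,0,0,-2,1],
])

```text
time: 14.7
eef_pos: [0.4931, 0.0065, 0.2015]
tcp_rot: [-0.527, -0.472, 0.527, -0.472]
force: [-3.8, -0.1, 6.7]
finger_gap: 0.0111
```

Call:
carry_out([
  [0,0,0,0,0,-1,1],
  [0,0,0,0,0,-2,1],
  [0,0,0,0,0,-2,1],
])

```text
time: 15.0
eef_pos: [0.4932, 0.0065, 0.1998]
tcp_rot: [0.527, 0.472, -0.527, 0.472]
force: [-5.9, 0.6, 7.3]
finger_gap: 0.0112
```

Call:
carry_out([
  [0,0,0,0,0,-1,1],
  [0,0,0,0,0,-1.5,1],
  [0,0,0,0,0,-1.5,1],
])

```text
time: 15.3
eef_pos: [0.4936, 0.0064, 0.1987]
tcp_rot: [0.527, 0.472, -0.527, 0.472]
force: [-5.6, 0.6, 7.4]
finger_gap: 0.0109
```

Call:
carry_out([
  [0,0,0,0,0,-1,1],
  [0,0,0,0,0,-1.5,1],
  [0,0,0,0,0,-1.5,1],
])

```text
time: 15.6
eef_pos: [0.494, 0.0064, 0.1978]
tcp_rot: [0.527, 0.471, -0.526, 0.472]
force: [-5.3, 0.7, 9.2]
finger_gap: 0.0115
```

Call:
carry_out([
  [0,0,0,-1,0,0,1],
  [0,0,0,-1.5,0,0,1],
  [0,0,0,-1.5,0,0,1],
])

```text
time: 15.9
eef_pos: [0.4934, 0.0064, 0.1982]
tcp_rot: [0.528, 0.471, -0.526, 0.473]
force: [-3.7, 0.7, 8.9]
finger_gap: 0.0115
```

Call:
carry_out([
  [0,0,0,0,0,-1,1],
  [0,0,0,0,0,-1.5,1],
  [0,0,0,0,0,-1.5,1],
])

```text
time: 16.2
eef_pos: [0.4935, 0.0063, 0.1969]
tcp_rot: [0.528, 0.471, -0.526, 0.473]
force: [-3.7, 1.2, 10.1]
finger_gap: 0.0114
```

```bash
python3 -c "
from h import *
s,R=st();print(s['ft_torque'])"
```

```text
t 16.20 p [493.5   6.3 196.9] jawang -0.110 toolx [ 0.005 -0.    -1.   ] F [-3.7  1.2 10.1] gap 11.4 q [-0.13 -0.04  1.95  0.    1.22 -0.02]
[0.19386378 0.71411204 0.02151173]
```

Run:
```python
from h import *
snap('wrist','w7',(240,130,390,240),5);st()
```

```text
t 16.25 p [493.5   6.4 196.9] jawang -0.110 toolx [ 0.005 -0.    -1.   ] F [-4.1  0.6 10.3] gap 11.5 q [-0.13 -0.04  1.95  0.    1.22 -0.02]
```

View pics/w7.png

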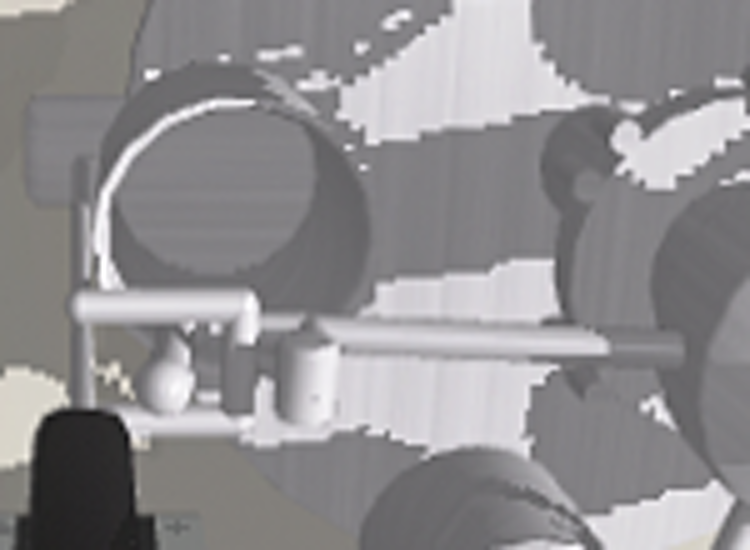

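Run:
```python
from h import *
np.set_printoptions(linewidth=220)
for n in('w6','w7'):
    g=np.load(f'pics/{n}.npy').mean(2).astype(int);print(n);print('     ',np.arange(270,310))
    for r in range(190,218):print(r,g[r,270:310])
```

```text
w6
      [270 271 272 273 274 275 276 277 278 279 280 281 282 283 284 285 286 287 288 289 290 291 292 293 294 295 296 297 298 299 300 301 302 303 304 305 306 307 308 309]
190 [223 223 223 224 224 224 224 224 224 224 223 222 223 223 223 222 222 222 221 245 246 224 164 168 172 200 164 120 110 113 139 173 192 200 200 198 197 197 198 198]
191 [227 228 228 227 228 227 228 227 227 226 227 227 226 227 226 226 225 225 223 250 246 235 174 127 143 223 151 123 105 114 127 153 178 202 215 221 219 219 218 218]
192 [211 211 210 211 211 210 211 211 210 210 210 210 210 211 209 210 209 203 211 232 240 238 230 133 146 205 164 127 113 121 125 136 145 162 185 198 214 227 227 227]
193 [191 191 191 190 189 188 187 187 188 188 188 189 188 188 188 188 179 178 210 233 243 230 191 128 130 129 120 122 125 127 130 131 132 132 132 136 166 193 191 192]
194 [151 150 150 151 151 160 170 181 148 149 151 152 151 151 149 148 141 175 212 235 244 199 113 120 122 121 108 121 130 132 131 130 131 132 134 156 195 175 112 115]
195 [103  98 101 104 109 127 169 197 132 107 108 113 113 113 108 111 134 177 215 236 246 176 109 11
[... 7837 characters left out ...]
216 225 235 241 237 217 205 214 212]
214 [225 226 225 224 224 223 224 223 223 223 223 223 223 224 224 225 210 212 235 244 233 211 212 212 211 198 180 167 164 182 197 211 224 230 216 201 212 213 215 214]
215 [211 212 213 212 212 211 212 211 211 211 211 210 211 211 211 212 212 209 229 224 203 211 214 212 212 210 206 205 203 204 207 210 216 216 204 204 213 217 221 219]
216 [185 184 185 185 184 184 184 184 183 183 183 183 183 183 181 181 181 176 189 210 198 212 213 211 212 209 208 216 219 215 211 212 213 212 212 216 184 150 151 149]
217 [138 138 140 141 141 141 141 141 140 141 140 140 140 140 139 136 138 143 200 217 213 215 214 213 213 211 211 218 222 219 214 216 217 216 218 188 135 125 126 126]
```

Run:
```python
from h import *
s,R=st()
s6=dict(s);s6['eef_pos']=np.array([.4939,.008,.2199]);s6['tcp_rot']=np.array([-.526,-.472,.527,-.471])
print(wz(276.2,204,.159,s6))
for z in(.145,.149,.153,.157,.159):print(z,wz(274.5,207,z,s))
print('lug w6',wz(240+310/5,130+358/5,.155,s6));
for z in(.143,.147,.151,.155):print(z,wz(240+307/5,130+380/5,z,s))
```

```text
t 16.25 p [493.5   6.4 196.9] jawang -0.110 toolx [ 0.005 -0.    -1.   ] F [-4.1  0.6 10.3] gap 11.5 q [-0.13 -0.04  1.95  0.    1.22 -0.02]
[0.50872796 0.00677164 0.159     ]
0.145 [0.50702167 0.006668   0.145     ]
0.149 [0.50693158 0.00838806 0.149     ]
0.153 [0.5068415  0.01010812 0.153     ]
0.157 [0.50675141 0.01182818 0.157     ]
0.159 [0.50670637 0.01268821 0.159     ]
lug w6 [0.52845135 0.00481614 0.155     ]
0.143 [0.52646936 0.00430068 0.143     ]
0.147 [0.52598303 0.00605152 0.147     ]
0.151 [0.52549671 0.00780236 0.151     ]
0.155 [0.52501038 0.0095532  0.155     ]
```

Call:
carry_out([
  [0,0,0,-1,0,0,1],
  [0,0,0,-2,0,0,1],
  [0,0,0,-2,0,0,1],
])

```text
time: 16.55
eef_pos: [0.4914, 0.0063, 0.1963]
tcp_rot: [0.528, 0.471, -0.526, 0.473]
force: [-3.7, -0.9, 6.9]
finger_gap: 0.0115
```

Call:
carry_out([
  [0,0,0,0,0,-1,1],
  [0,0,0,0,0,-1.5,1],
  [0,0,0,0,0,-1.5,1],
])

```text
time: 16.85
eef_pos: [0.491, 0.0063, 0.1934]
tcp_rot: [0.528, 0.471, -0.526, 0.473]
force: [1.0, 0.1, 1.7]
finger_gap: 0.0111
```

Call:
carry_out([
  [0,0,0,0,0,1,1],
  [0,0,0,0,0,2,1],
  [0,0,0,0,0,3,1],
  [0,0,0,0,0,3,1],
  [0,0,0,0,0,3,1],
])

```text
time: 17.35
eef_pos: [0.4903, 0.0063, 0.1964]
tcp_rot: [0.527, 0.471, -0.526, 0.472]
force: [2.9, -0.1, 0.0]
finger_gap: 0.0111
```

Run:
```python
from h import *
np.set_printoptions(linewidth=220)
s,R=st();snap('wrist','w8',(240,130,390,240),5)
g=np.load(f'pics/w8.npy').mean(2).astype(int);print('     ',np.arange(270,310))
for r in range(192,218):print(r,g[r,270:310])
```

```text
t 17.35 p [490.3   6.3 196.4] jawang -0.110 toolx [ 0.002 -0.    -1.   ] F [ 2.9 -0.1  0. ] gap 11.1 q [-0.13 -0.04  1.96 -0.    1.22 -0.02]
      [270 271 272 273 274 275 276 277 278 279 280 281 282 283 284 285 286 287 288 289 290 291 292 293 294 295 296 297 298 299 300 301 302 303 304 305 306 307 308 309]
192 [210 210 210 210 210 210 210 210 210 210 210 209 209 209 209 209 209 204 208 230 245 252 103 111 112 112 112 113 112 112 112 112 112 111 110 109 109 112 118 128]
193 [189 189 188 189 188 188 188 188 188 188 188 188 187 187 186 188 179 176 200 227 242 252 102 110 113 113 112 112 112 113 112 112 112 111 110 109 111 116 126 132]
194 [150 151 150 149 150 149 150 150 149 150 149 149 148 148 147 147 131 162 203 230 243 241 102 111 112 112 112 112 112 112 111 112 110 109 109 111 116 123 131 130]
195 [105 106 108 108 109 109 109 108 109 109 109 110 109 105 108 107 120 166 204 230 243 218 102 109 111 111 110 110 110 109 110 109 108 108 109 113 119 125 127 121]
196 [112 111 111 112 112 113 112 112 113 113 110 111 112 107 108 111 124 168 207 232 243 224 139 144 145 145 145 145 145 145 14
[... 2824 characters left out ...]
210 191 133 108 123 137 156 178 196]
214 [223 224 224 224 228 161 104 113 138 161 183 208 222 236 252 237 239 205 118 119 129 211 214 211 213 214 212 213 211 207 211 220 198 135 110 126 141 159 180 198]
215 [209 211 211 212 215 188 103 114 135 158 182 201 218 227 235 235 238 167 117 129 192 216 213 210 211 212 212 212 210 206 211 219 197 134 113 129 143 163 182 201]
216 [213 183 183 184 186 190 111 112 131 154 179 199 215 225 232 237 230 148 141 146 170 175 216 211 212 212 212 211 209 208 212 220 195 133 114 131 146 164 185 204]
217 [218 137 134 135 137 141 123 110 119 144 171 192 210 223 228 203 170 138 138 136 121 144 210 171 215 214 212 212 211 212 217 223 217 177 127 134 149 169 189 207]
```

Call:
carry_out([
  [0,0,0,1,0,0,1],
  [0,0,0,2,0,0.5,1],
  [0,0,0,2,0,0.5,1],
  [0,0,0,2,0,0.5,1],
])

```text
time: 17.8
eef_pos: [0.4909, 0.0065, 0.1964]
tcp_rot: [-0.526, -0.472, 0.527, -0.471]
force: [0.9, -0.4, -0.4]
finger_gap: 0.0112
```

Run:
```python
from h import *
s,R=st();snap('wrist','w9',(240,130,390,240),5)
```

```text
t 17.80 p [490.9   6.5 196.4] jawang -0.110 toolx [-0.002  0.    -1.   ] F [ 0.9 -0.4 -0.4] gap 11.2 q [-0.13 -0.04  1.96 -0.    1.23 -0.02]
```

View pics/w9.png

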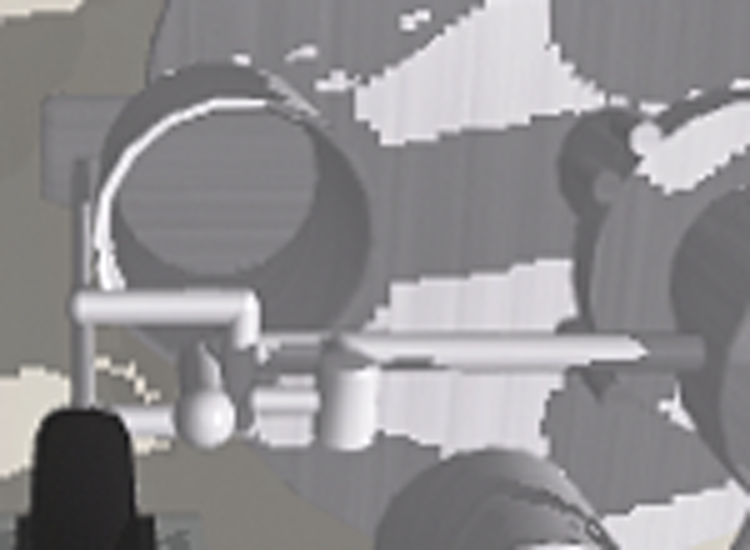

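The gate lies across from the lug, at (345,405), to the ball, at (205,415), over the bail, and the load fell from about 10 N to near 0. I'll open gently and lift away.

Call:
carry_out([
  [0,0,0,0,0,0,0.7],
  [0,0,0,0,0,0,0.5],
  [0,0,0,0,0,0,0.2],
  [0,0,0,0,0,0,0],
  [0,0,0,0,0,0,-0.2],
  [0,0,0,0,0,0,-0.2],
  [0,0,0,0,0,0,-0.2],
  [0,0,0,0,0,0,-0.2],
])

```text
time: 18.65
eef_pos: [0.4916, 0.0065, 0.1968]
tcp_rot: [-0.527, -0.472, 0.527, -0.472]
force: [-1.3, 0.3, -0.1]
finger_gap: 0.0512
```

Call:
carry_out([
  [0,0,0,0,0,10,-0.2],
  [0,0,0,0,0,30,-0.2],
  [0,0,0,0,0,60,-0.2],
  [0,0,0,0,0,95,-0.2],
  [0,0,0,-20,0,130,-0.2],
  [0,0,0,-40,0,160,-0.2],
  [0,0,0,-40,0,160,-0.2],
  [0,0,0,-40,0,160,-0.2],
  [0,0,0,-40,0,160,-0.2],
  [0,0,0,-40,0,160,-0.2],
])

```text
time: 19.65
eef_pos: [0.4512, 0.0065, 0.355]
tcp_rot: [-0.526, -0.473, 0.527, -0.471]
force: [0.1, -0.2, 0.3]
finger_gap: 0.0516
```

Call:
carry_out([
  [0,0,0,0,0,0,-0.2],
  [0,0,0,0,0,0,-0.2],
  [0,0,0,0,0,0,-0.2],
  [0,0,0,0,0,0,-0.2],
  [0,0,0,0,0,0,-0.2],
  [0,0,0,0,0,0,-0.2],
  [0,0,0,0,0,0,-0.2],
  [0,0,0,0,0,0,-0.2],
  [0,0,0,0,0,0,-0.2],
  [0,0,0,0,0,0,-0.2],
])

```text
time: 20.65
eef_pos: [0.4517, 0.0064, 0.3568]
tcp_rot: [0.527, 0.472, -0.527, 0.472]
force: [0.2, -0.4, -0.3]
finger_gap: 0.0515
```

Run:
```python
from h import *
st()
a=vision.read_camera('scene').astype(int);
import time
for i in range(6): b=vision.read_camera('scene').astype(int)
d=np.abs(a-b).sum(2);print('moving px',(d>40).sum(),'where',np.argwhere(d>40)[:5])
st()
# dark grip blob in scene near expected handle place
for z in(.17,.24):print(proj('scene',[.491,.0065,z]),proj('top',[.491,.0065,z]))
g=b.max(2);print(np.where(g[140:200,255:330]<45,1,0).sum())
m=(g<50).astype(np.uint8);n,l,s,c=cv2.connectedComponentsWithStats(m)
for i in range(1,n):
  if s[i,4]>15 and 230<c[i,0]<350 and 110<c[i,1]<260:print(s[i],c[i])
# disturbance of other objects
for cam,f in(('scene','s0'),('top','t0')):
  o=np.load(f'pics/{f}.npy')[:,:,::-1].astype(int);w=vision.read_camera(cam).astype(int)
  D=np.abs(o-w).sum(2)
  for n_,P in dict(tape=(.3775,.053,.02),jar=(.572,-.289,.06),ramekin=atz('top',230*.64,297*.64,.03),peeler=atz('top',250*.64,390*.64,.01)).items():
    u,v=proj(cam,P).astype(int);print(cam,n_,(D[v-15:v+15,u-15:u+15]>60).mean())
```

```text
t 20.65 p [451.7   6.4 356.8] jawang -0.110 toolx [ 0. -0. -1.] F [ 0.2 -0.4 -0.3] gap 51.5 q [-0.14 -0.24  1.84 -0.    1.55 -0.03]
moving px 15 where [[  7 271]
 [ 23 113]
 [ 23 114]
 [ 24 113]
 [ 24 114]]
t 21.00 p [451.7   6.5 356.8] jawang -0.110 toolx [ 0. -0. -1.] F [ 0.1 -1.2  0.6] gap 51.0 q [-0.14 -0.24  1.84 -0.    1.55 -0.03]
[259.86299889 172.98917932] [241.80440572 175.18676972]
[259.78337438 153.26048016] [240.55989377 170.65770887]
281
[305 127   4  18  42] [306.71428571 135.54761905]
[264 131   3  18  43] [264.74418605 139.58139535]
[287 138  15  18 174] [293.57471264 145.7183908 ]
[332 146   5  19  42] [333.76190476 154.69047619]
[258 154   3  19  53] [259.         162.67924528]
[240 157   8  32 191] [243.29842932 171.57591623]
[302 163   5  20  58] [303.72413793 172.44827586]
[232 194   7  36 196] [234.88265306 211.65306122]
[326 232   5  23  86] [327.94186047 243.12790698]
scene tape 0.08333333333333333
scene jar 0.0
scene ramekin 0.0
scene peeler 0.0
top tape 0.6
top jar 0.6266666666666667
top ramekin 0.06555555555555556
top peeler 0.4033333333333333
```

```bash
python3 -c "
from h import *
print(arm.close_job());st()"
```

```text
the job is handed in; nothing more can be done
None
the job is handed in; nothing more can be done
```

I turned the carousel about 1.56 rad by its knob, so the empty hook clicked in over the nose; the wrist picture put hook and nose within about 0.005 rad of each other. I then hung the small steel dipper on that hook and handed the job in at about 21 s. No verdict is reported.

**Hanging:** I gripped the dipper by its black grip and pressed its bail through the gate. The tool force read 10 N upwards at most, about 12 N on the hook by my estimate, against the 20 N limit. The load dropped when the gate slipped past the bail, after I moved it 2 mm outwards.

**Last checks:**
- **Gate:** before I let go, the wrist crop showed the gate lying across above the bail. I did not look at it again after release.
- **Dipper:** after release, the grip stood upright within a pixel of where it should be in the scene camera. Nothing near it moved for 0.3 s, and the arm was clear, about 160 mm higher.
- **Other items:** in the scene camera the jar, ramekin and peeler were unchanged, and the tape showed only small differences. The top camera disagreed: it showed large changes around the tape, jar and peeler. I put that down to the arm and its shadow being in view, but did not check it separately.

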